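# Change the vacuum manifold over from the red line to the blue line

## Robot

A 6-joint arm with a two-finger parallel gripper is mounted at the origin on a cart in front of the work surface, level with it; the furniture and walls round the work are solid. World frame = base frame: x ahead of the robot, y to its left, z up, the work surface at z = 0. Lengths are in m, angles in degrees, forces in N, time in s.
With the tool pointing down it reaches from about 0.35 to 0.875 m from the base axis. Payload 4.2 kg.
Tool frame: the origin (TCP) lies on the front face of the gripper's body, between the roots of the fingers; the fingertips stand 73 mm ahead of it and the grasp point (between the pads) lies 54 mm ahead of it; y points along the fingers, z is the direction in which the jaws open and shut, and the axes are right-handed (so a half turn about y gives the same grasp; the last joint's range is limited). The gripper opens to 85 mm and grips with 20 to 120 N. Pads are 22 mm wide; open, the fingers measure 114 mm over their backs; the gripper's body (76 mm by 85 mm) begins 54 mm behind the grasp point. The pads swing forward as they close: fully open they stand 13 mm farther back than shut.
Start: joints at [14.817, 22.042, 0.453, 0, -68.411, -14.817], TCP at [0.625, 0, 0.304] pointing down, gripper open.
Joint ranges: [-179.83, 179.83], [-69.29, 118.12], [-61.27, 80.66], [-181.25, 117.63], [-171.15, -9.14], [-177.46, 177.46]. Speed limits (degrees/s): [159.86, 159.86, 180, 180, 180, 180].

## Interface

Orientations are given as [roll, pitch, yaw] about the fixed x, y, z axes, in that order (R = Rz(yaw) Ry(pitch) Rx(roll)).
In Python, from bench import status, imaging, env gives the robot as it stands.
- The arm moves only by the tool servo_tool, never from a script. Its argument "motion" is a list of rows, each an object with "translation": the shift along the world's x, y, z in mm, a list of three; "rot": the turn, a rotation vector about the world's x, y, z in degrees, a list of three; "hand": the gripper's target within -1 to 1 (fully open at 1, half-way at 0, shut at -1). In form: [{"translation": [dx, dy, dz], "rot": [wx, wy, wz], "hand": hand}, ...]. A call has 1 to 12 rows; each row is the pose to reach, as a shift and turn from the pose commanded when the call began; what a row does not reach only later rows make up. A row lasts 1/8 s, in which the tool goes at most 62.5 mm and 10.7 degrees, less where a joint would pass 70% of its speed; a pose out of reach is approached as far as the arm can. A call with a gripper value outside its range is refused whole. The fingers move at their own pace and stop on an object; the grip force is fixed at half the most. Time passes only in rows, so rows that repeat a pose let the fingers close. It gives the time, the measured TCP pose, the force and the opening at its end, in the units of the state.
- status.get_state(): the state, without advancing time (a new reading comes with each control period).
- imaging.camera(name): name is "scene" or "side" or "wrist"; returns a dict with "frame" (420x560x3 uint8, blue, green, red), "intrinsics" (3x3 intrinsics, pixels), "camera_from_world" (4x4, takes a point from world to camera coordinates); the wrist camera has in their place "hand_eye" (4x4, takes a point from camera to tool coordinates, whose origin is the TCP and whose axes are the tool frame's). Camera axes: x right, y up, looking along -z (the intrinsics and any distortion apply to the point x, -y, -z); pixel columns grow to the right and rows downward; lengths in m; the calibration is good to about 2 mm. A picture is of the moment at which its call begins: read the wrist's pose just before it. There is no depth.
- env.finish_job(): hands the job in, once; it reports no verdict.
The state is a dict: "time": time; "joint_positions": joint angles; "qd": joint speeds; "effort": joint torques, N m; "ee_pos": TCP position; "ee_rot": TCP orientation; "contact_force": force on the tool from outside, world axes, zero at the start; "wrist_torque": the same for the moment, N m; "opening": finger opening in m.
Only numpy, scipy, OpenCV 4.12 (cv2) and the standard library are available. Lean on these libraries where they do the work, as an engineer would, in place of code of your own. Each camera call takes 0.05 s, during which the arm holds its last target.

## Task

The vacuum manifold on the bench must be changed over from the red line to the blue line, and the two must never be open together. First push the red slide knob, which stands pulled out, fully home; then pull the blue knob out to its end stop, and let go. Leave the yellow knob home.

Things in the scene. Friction and masses are not known exactly. Their poses are not given: they have to be found in the camera images.
- red_grip (a point): Centre of the red knob: a cylinder 26 mm across, 22 mm long, coaxial with its steel rod, on a level axis 58 mm above the worktop; 28 mm in front of its valve block's face when home, 64 mm when out. Its x axis runs level along the rod into the block (push home along +x, pull out along -x), y is level across the knob (grip from above on its two y sides), z up.
- blue_grip (a point): The same point of the blue knob. Manifold: three grey blocks (70 deep, 56 wide, tops 82 mm above the worktop) side by side on an aluminium rail 94 x 262 mm, 80 mm from one knob to the next, all facing the same way; which colour stands where varies.
- red_knob (a joint): How far the red knob is out, in m: 0 home (shut), 0.036 out at its stop (open). Starts out. An over-centre detent holds it at either end: it resists with up to about 7 N (more if moved fast), and beyond mid-travel draws the knob on to the other end.
- blue_knob (a joint): The same for the blue knob. It starts home.
- yellow_knob (a joint): The same for the yellow knob on the third block. It starts home and stays home.

How it is judged (in metres and radians):
On the way, in this order (a step that is already met when the one before it is completed fails the run):
1. the red knob is pushed home while the blue one is still home (value of joint red_knob below 0.008 m and value of joint blue_knob below 0.01 m), for 0.2 s.
2. the blue knob is pulled out to its stop (value of joint blue_knob above 0.028 m), for 0.2 s.
At the end, for the whole second after the job is handed in: The red knob is home (within 8 mm), the blue knob is out at its stop (within 8 mm), the yellow knob is home (within 8 mm), and the knobs are let go (value of joint each of red_knob, yellow_knob below 0.008 m and value of joint blue_knob above 0.028 m); the robot touches nothing.
It fails at once if the red and blue valves open together (both knobs more than half out) (value of joint each of red_knob, blue_knob above 0.018 m).
It fails at once if the yellow knob pulled out more than half way (value of joint yellow_knob above 0.018 m).
It also fails if it takes over 37 s, if anything falls off the work surface, if the arm or the gripper's body presses on something with over 40 N, if the wrist force passes 120 N, or if a joint passes its speed limit or range.

## Working session

There is one attempt and no reset: what is moved stays moved. The work goes in short steps, Python scripts to look and compute and a tool call to move; the robot and the scene stay as the last step left them, time stands still between calls to the robot, and variables do not carry over. Pictures are saved under pics/ and viewed, and the job is handed in when it is done.

Besides the shell and the picture viewer there is one more tool, called after ">>>" in YAML: its name, and indented under it one key for each argument. servo_tool: Moves the arm, as the interface text tells. Its arguments: {"type":"object","properties":{"motion":{"type":"array"}},"required":["motion"]}

```bash
mkdir -p pics; python3 - <<'E'
from bench import status, imaging
import cv2,numpy as np
s=status.get_state();print(s)
for n in ["scene","side","wrist"]:
    c=imaging.camera(n);cv2.imwrite(f"pics/{n}0.png",c["frame"]);
    np.savez(f"pics/{n}0.npz",**{k:np.array(v) for k,v in c.items()})
    print(n,{k:np.array(v).round(4).tolist() for k,v in c.items() if k!="frame"})
E
```

```text
{'time': 0.0, 'joint_positions': array([ 1.48155643e+01,  2.20917526e+01,  3.80841470e-01, -3.01379588e-02,
       -6.84098941e+01, -1.48171268e+01]), 'qd': array([ 0.17910519, -0.0149171 , -0.00686695,  0.00055094,  0.05690185,
       -0.00441956]), 'effort': array([-9.55001960e-04, -3.92286408e+01,  1.88399577e+01,  4.18616563e+00,
       -4.72148502e-03,  8.27910434e-07]), 'ee_pos': array([6.24585664e-01, 2.26640573e-05, 3.02815232e-01]), 'ee_rot': array([-8.98760487e+01,  3.82582318e-03,  8.99873225e+01]), 'contact_force': array([ 0.16028059, -0.24045523, -0.07452101]), 'wrist_torque': array([-0.01042676, -0.0169208 ,  0.01450001]), 'opening': 0.08541809392687116}
scene {'intrinsics': [[522.8524, 0.0, 281.3363], [0.0, 522.8524, 205.8894], [0.0, 0.0, 1.0]], 'camera_from_world': [[0.6505, -0.7595, 0.0027, -0.1237], [0.304, 0.2636, 0.9155, -0.3506], [-0.696, -0.5947, 0.4023, -0.3248], [0.0, 0.0, 0.0, 1.0]]}
side {'intrinsics': [[428.4862, 0.0, 284.7126], [0.0, 428.4862, 210.2849], [0.0, 0.0, 1.0]], 'camera_from_world': [[-0.9983, -0.0572, 0.0117, 0.5903], [0.0414, -0.5516, 0.8331, 0.0616], [-0.0412, 0.8322, 0.553, -1.1683], [0.0, 0.0, 0.0, 1.0]]}
wrist {'intrinsics': [[338.0433, 0.0, 281.0429], [0.0, 338.0433, 210.9699], [0.0, 0.0, 1.0]], 'hand_eye': [[0.0001, -0.9528, -0.3036, -0.0785], [-0.001, 0.3036, -0.9528, -0.0703], [1.0, 0.0004, -0.0009, -0.0002], [0.0, 0.0, 0.0, 1.0]]}
```

View pics/scene0.png

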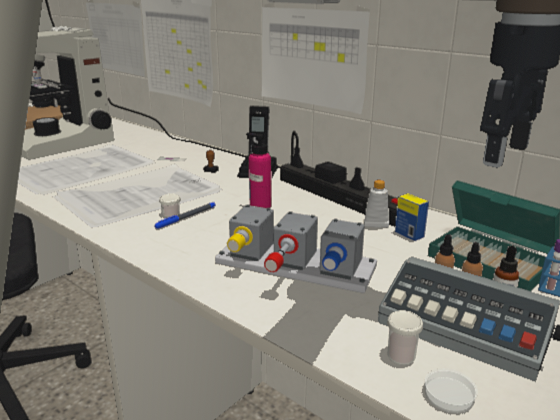

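View pics/side0.png

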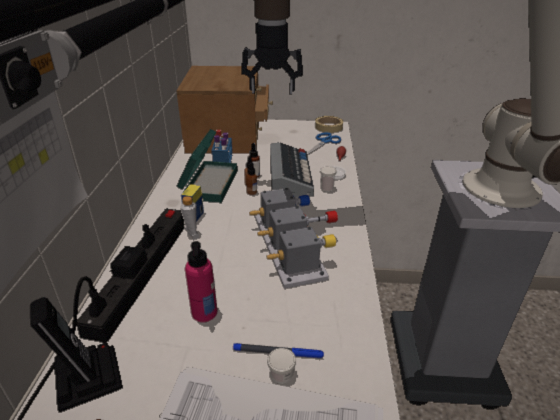

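View pics/wrist0.png

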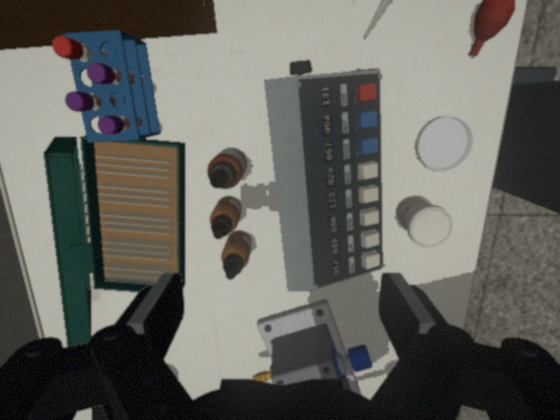

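```bash
cat > h.py <<'E'
import numpy as np,cv2
def ray(d,px):
    K=d["intrinsics"];T=d["camera_from_world"]
    u,v=px;c=np.array([(u-K[0,2])/K[0,0],-(v-K[1,2])/K[1,1],-1.])
    R=T[:3,:3];return -R.T@T[:3,3],R.T@c
def onz(d,px,z):
    o,r=ray(d,px);return o+r*(z-o[2])/r[2]
def tri(ds,pxs):
    A=np.zeros((3,3));b=np.zeros(3)
    for d,p in zip(ds,pxs):
        o,r=ray(d,p);r=r/np.linalg.norm(r);P=np.eye(3)-np.outer(r,r);A+=P;b+=P@o
    return np.linalg.solve(A,b)
def masks(f):
    h=cv2.cvtColor(f,cv2.COLOR_BGR2HSV);H,S,V=cv2.split(h)
    ok=(S>150)&(V>60)
    return dict(red=ok&((H<7)|(H>173)),yellow=ok&(H>20)&(H<33),blue=ok&(H>100)&(H<125))
def blobs(f,roi,minA=25):
    x0,y0,x1,y1=roi;out={}
    for k,m in masks(f).items():
        mm=np.zeros(m.shape,np.uint8);mm[y0:y1,x0:x1]=m[y0:y1,x0:x1]
        n,l,st,ce=cv2.connectedComponentsWithStats(mm)
        out[k]=[(st[i].tolist(),ce[i].round(1).tolist()) for i in range(1,n) if st[i,4]>=minA]
    return out
E
python3 - <<'E'
from h import *
S=dict(np.load("pics/scene0.npz"));D=dict(np.load("pics/side0.npz"))
bs=blobs(S["frame"],(215,200,380,285));bd=blobs(D["frame"],(240,180,350,285),10)
for k in bs:
    print(k,bs[k],bd[k])
    a=max(bs[k],key=lambda t:t[0][4]);b=max(bd[k],key=lambda t:t[0][4])
    print(tri([S,D],[a[1],b[1]]).round(4),onz(S,a[1],.058).round(4),onz(D,b[1],.058).round(4))
for n,f,r in [("s",S["frame"],(210,195,385,295)),("d",D["frame"],(240,180,350,290))]:
    c=f[r[1]:r[3],r[0]:r[2]];cv2.imwrite(f"pics/crop_{n}.png",cv2.resize(c,None,fx=4.5,fy=4.5,interpolation=cv2.INTER_CUBIC))
E
```

```text
red [([278, 234, 20, 20, 114], [289.1, 241.8]), ([265, 252, 18, 19, 154], [275.7, 258.9])] [([326, 211, 12, 12, 103], [331.7, 216.1])]
[0.4762 0.2594 0.0612] [0.4846 0.2637 0.058 ] [0.4738 0.258  0.058 ]
yellow [([227, 226, 26, 26, 254], [240.6, 237.4])] [([324, 235, 12, 12, 108], [329.6, 240.4])]
[0.4858 0.3463 0.0628] [0.5006 0.3544 0.058 ] [0.481 0.346 0.058]
blue [([322, 243, 25, 27, 240], [335.0, 253.9])] [([300, 195, 10, 10, 78], [304.5, 199.7])]
[0.5384 0.197  0.0641] [0.5565 0.2045 0.058 ] [0.5347 0.1948 0.058 ]
```

View pics/crop_s.png

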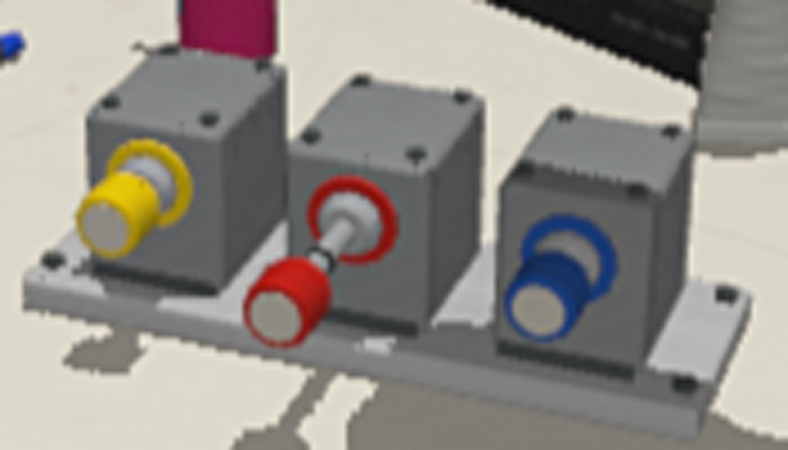

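View pics/crop_d.png

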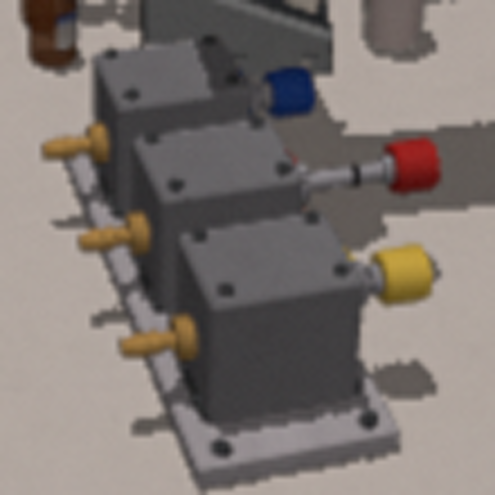

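```bash
python3 - <<'E'
from h import *
S=dict(np.load("pics/scene0.npz"));D=dict(np.load("pics/side0.npz"))
P={}
for k,p in dict(yellow=(101,227),red=(275,318),blue=(540,310)).items():
    P[k]=onz(S,(210+p[0]/4.5,195+p[1]/4.5),.058);print(k,P[k].round(4))
d=P["yellow"]-P["blue"];print(np.linalg.norm(d),np.degrees(np.arctan2(d[1],d[0]))-90)
for c in [[(88,118),(225,140),(285,66),(150,48)],[(290,148),(433,173),(484,98),(355,80)],[(498,187),(655,208),(690,135),(555,108)]]:
    Q=np.array([onz(S,(210+p[0]/4.5,195+p[1]/4.5),.082) for p in c]);print(Q[:,:2].round(3).tolist(),Q.mean(0).round(4), [np.degrees(np.arctan2(*(a-b)[1::-1])).round(1) for a,b in [(Q[0],Q[1]),(Q[3],Q[0]),(Q[2],Q[1])]])
E
```

```text
yellow [0.4721 0.3445 0.058 ]
red [0.4648 0.2555 0.058 ]
blue [0.5264 0.1923 0.058 ]
0.16156502486596352 19.631991982324465
[[0.497, 0.376], [0.517, 0.325], [0.58, 0.352], [0.558, 0.403]] [0.5379 0.3641 0.082 ] [np.float64(111.0), np.float64(24.5), np.float64(23.0)]
[[0.527, 0.303], [0.545, 0.253], [0.606, 0.277], [0.587, 0.323]] [0.5664 0.289  0.082 ] [np.float64(109.3), np.float64(18.4), np.float64(21.3)]
[[0.551, 0.229], [0.573, 0.179], [0.63, 0.201], [0.616, 0.251]] [0.5927 0.2153 0.082 ] [np.float64(114.2), np.float64(18.9), np.float64(21.2)]
```

>>> servo_tool:
  motion:
    - {"translation":[-19,33,0],"rot":[0,0,-8.75],"hand":1}
    - {"translation":[-38,65,-10],"rot":[0,0,-17.5],"hand":1}
    - {"translation":[-57,98,-20],"rot":[0,0,-26.25],"hand":1}
    - {"translation":[-76,130,-35],"rot":[0,0,-35],"hand":1}
    - {"translation":[-95,163,-50],"rot":[0,0,-43.75],"hand":1}
    - {"translation":[-114,195,-70],"rot":[0,0,-52.5],"hand":1}
    - {"translation":[-133,228,-90],"rot":[0,0,-61.25],"hand":1}
    - {"translation":[-149,260,-104],"rot":[0,0,-70],"hand":1}
    - {"translation":[-149,260,-104],"rot":[0,0,-70],"hand":1}
    - {"translation":[-149,260,-104],"rot":[0,0,-70],"hand":1}

```text
time: 1.4
ee_pos: [0.4761, 0.2599, 0.2]
ee_rot: [-90.0, -0.0, 20.1]
contact_force: [0.5, -0.5, -0.1]
opening: 0.0855
```

```bash
python3 - <<'E'
from bench import status, imaging
import cv2,numpy as np
s=status.get_state();print(s)
c=imaging.camera("wrist");cv2.imwrite("pics/wrist1.png",c["frame"]);
np.savez("pics/wrist1.npz",pos=s["ee_pos"],rot=s["ee_rot"],**{k:np.array(v) for k,v in c.items()})
E
```

```text
{'time': 1.4, 'joint_positions': array([ 4.57682850e+01,  1.98413090e+01, -1.94093445e+01,  1.22756461e-02,
       -5.07533586e+01, -1.15695393e+02]), 'qd': array([-0.96804287, -0.52773745,  0.25195175, -0.01277983,  0.04660087,
       -0.25400998]), 'effort': array([ 5.11750896e-01, -3.37036157e+01,  1.55512494e+01,  3.44422996e+00,
       -8.55610815e-04, -2.68268399e-03]), 'ee_pos': array([0.47612801, 0.25993407, 0.20001313]), 'ee_rot': array([-9.00103059e+01, -5.05773798e-04,  2.00806590e+01]), 'contact_force': array([ 0.5180524 , -0.47419944, -0.06295182]), 'wrist_torque': array([ 0.0244982 , -0.00672083, -0.01580823]), 'opening': 0.0854631018517429}
```

View pics/wrist1.png

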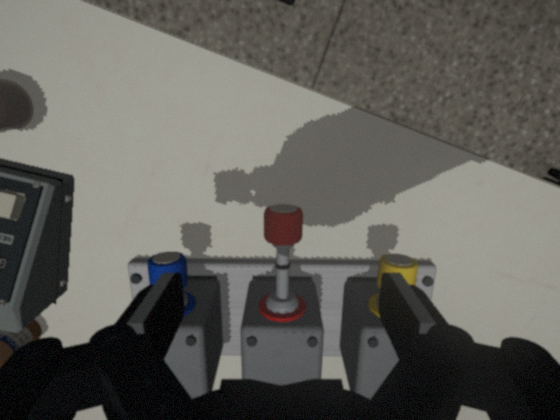

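```bash
python3 - <<'E'
from h import *
from scipy.spatial.transform import Rotation as Ro
W=dict(np.load("pics/wrist1.npz"))
T=np.eye(4);T[:3,:3]=Ro.from_euler("xyz",W["rot"],degrees=True).as_matrix();T[:3,3]=W["pos"]
W["camera_from_world"]=np.linalg.inv(T@W["hand_eye"])
y=np.radians(20.08);ax=np.array([np.cos(y),np.sin(y),0]);ay=np.array([-ax[1],ax[0],0])
def rel(px,z):
    p=onz(W,px,z)-W["pos"];return (1e3*np.array([p@ax,p@ay])).round(1)
print(blobs(W["frame"],(120,190,450,330)))
print("front rim",rel((283,213),.071),"back rim",rel((283,244),.071))
for n,p,z in [("red centre",(283.3,226),.065),("rod far",(282,300),.058),("rod near",(283,250),.062),("blue",(167,268),.065),("yellow",(398,268),.065)]:print(n,rel(p,z),onz(W,p,z).round(4))
c=W["frame"][190:340,120:450];cv2.imwrite("pics/crop_w.png",cv2.resize(c,None,fx=2.4,fy=2.4,interpolation=cv2.INTER_CUBIC))
E
```

```text
{'red': [([259, 308, 45, 14, 192], [280.2, 316.7])], 'yellow': [([381, 264, 35, 21, 325], [401.9, 272.0]), ([370, 302, 10, 15, 60], [374.2, 309.2])], 'blue': [([148, 262, 36, 23, 409], [163.2, 270.0])]}
front rim [-13.1   0.4] back rim [7.7 0.4]
red centre [-2.4  0.7] [0.4737 0.2597 0.065 ]
rod far [56.8 -0.1] [0.5296 0.2793 0.058 ]
rod near [15.9  0.5] [0.4909 0.2659 0.062 ]
blue [ 27.7 -77.6] [0.5288 0.1966 0.065 ]
yellow [27.8 78. ] [0.4754 0.3427 0.065 ]
```

View pics/crop_w.png

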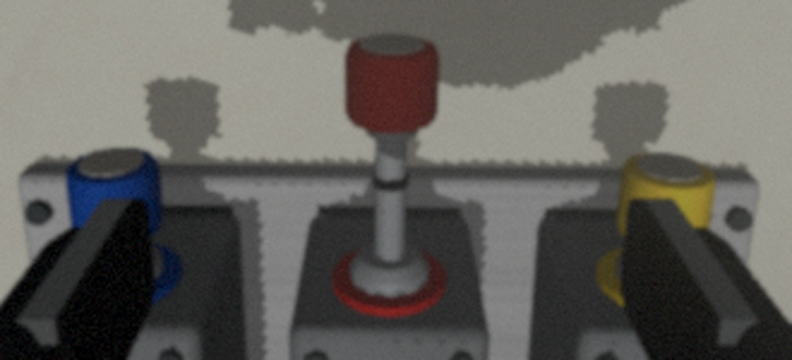

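>>> servo_tool:
  motion:
    - {"translation":[-2,-1,-20],"rot":[0,0,0],"hand":0.4}
    - {"translation":[-2,-1,-40],"rot":[0,0,0],"hand":0.4}
    - {"translation":[-2,-1,-60],"rot":[0,0,0],"hand":0.4}
    - {"translation":[-2,-1,-78],"rot":[0,0,0],"hand":0.4}
    - {"translation":[-2,-1,-88],"rot":[0,0,0],"hand":0.4}
    - {"translation":[-2,-1,-88],"rot":[0,0,0],"hand":0.4}

```text
time: 2.2
ee_pos: [0.4742, 0.2584, 0.1117]
ee_rot: [-90.0, 0.0, 20.0]
contact_force: [0.1, 0.5, -0.0]
opening: 0.0601
```

```bash
cat > look.py <<'E'
import sys,cv2,numpy as np
from bench import status, imaging
t=sys.argv[1]
c=imaging.camera("wrist")["frame"];s=imaging.camera("scene")["frame"][190:300,205:390]
d=imaging.camera("side")["frame"][150:290,220:370]
o=np.zeros((600,800,3),np.uint8)
o[:315,:420]=cv2.resize(c,(420,315));
o[315:315+275,:462]=cv2.resize(s,None,fx=2.5,fy=2.5);o[0:336,440:800]=cv2.resize(d,(360,336))
cv2.imwrite(f"pics/look{t}.png",o)
s=status.get_state();print({k:np.round(s[k],4) for k in("time","ee_pos","contact_force","opening")})
E
python3 look.py 2
```

```text
{'time': np.float64(2.35), 'ee_pos': array([0.4745, 0.2592, 0.1127]), 'contact_force': array([ 0.3613, -0.3326, -1.2674]), 'opening': np.float64(0.0604)}
```

View pics/look2.png

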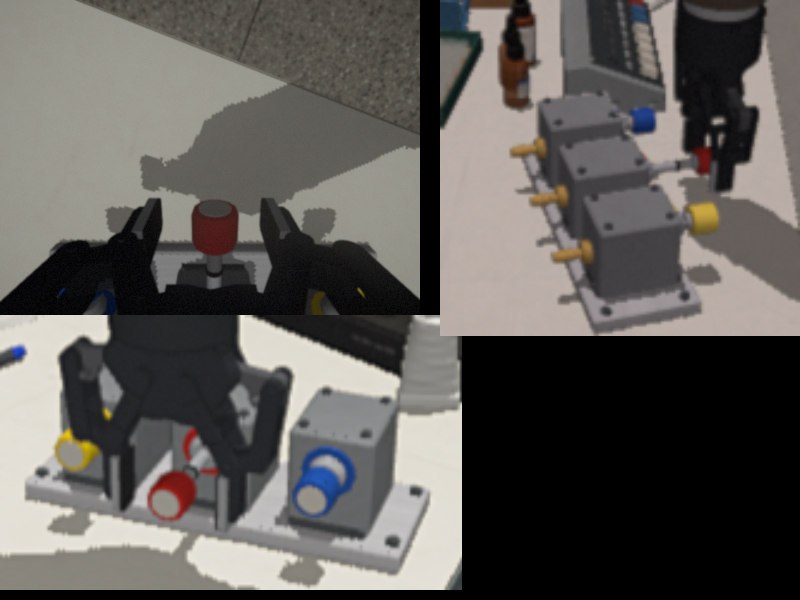

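The open fingers straddle the red knob (wrist inset about (215,225)) and clear both neighbours. I'll close on it next.

>>> servo_tool:
  motion:
    - {"translation":[0,0,0],"rot":[0,0,0],"hand":-1}
    - {"translation":[0,0,0],"rot":[0,0,0],"hand":-1}
    - {"translation":[0,0,0],"rot":[0,0,0],"hand":-1}
    - {"translation":[0,0,0],"rot":[0,0,0],"hand":-1}
    - {"translation":[0,0,0],"rot":[0,0,0],"hand":-1}
    - {"translation":[0,0,0],"rot":[0,0,0],"hand":-1}

```text
time: 3.1
ee_pos: [0.4738, 0.2601, 0.1127]
ee_rot: [-89.9, -0.1, 20.0]
contact_force: [-4.1, 3.1, 4.6]
opening: 0.0241
```

>>> servo_tool:
  motion:
    - {"translation":[4,1.5,0],"rot":[0,0,0],"hand":-1}
    - {"translation":[8,3,0],"rot":[0,0,0],"hand":-1}
    - {"translation":[12,4.4,0],"rot":[0,0,0],"hand":-1}
    - {"translation":[16,5.8,0],"rot":[0,0,0],"hand":-1}
    - {"translation":[20,7.3,0],"rot":[0,0,0],"hand":-1}
    - {"translation":[24,8.7,0],"rot":[0,0,0],"hand":-1}
    - {"translation":[28,10.2,0],"rot":[0,0,0],"hand":-1}
    - {"translation":[31,11.3,0],"rot":[0,0,0],"hand":-1}
    - {"translation":[34,12.4,0],"rot":[0,0,0],"hand":-1}
    - {"translation":[34,12.4,0],"rot":[0,0,0],"hand":-1}
    - {"translation":[34,12.4,0],"rot":[0,0,0],"hand":-1}

```text
time: 4.47
ee_pos: [0.5078, 0.2722, 0.1127]
ee_rot: [-89.9, -0.0, 20.0]
contact_force: [-6.4, 5.3, 7.5]
opening: 0.0244
```

```bash
python3 look.py 3
```

```text
{'time': np.float64(4.625), 'ee_pos': array([0.5078, 0.2722, 0.1127]), 'contact_force': array([-6.184 ,  4.2829,  8.1622]), 'opening': np.float64(0.0241)}
```

View pics/look3.png

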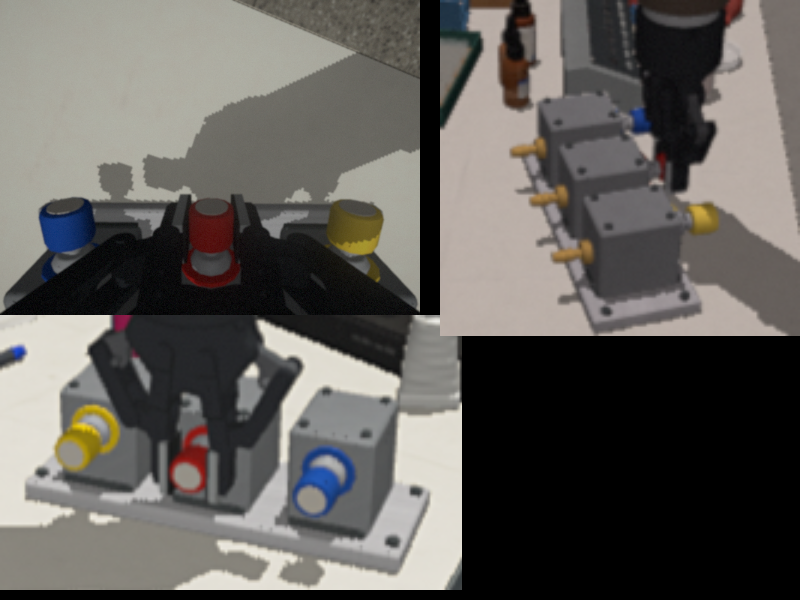

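Red sits level with the other two knobs (wrist inset front faces all near row 206), so it is home. Next I open a little and lift off.

>>> servo_tool:
  motion:
    - {"translation":[0,0,0],"rot":[0,0,0],"hand":0.15}
    - {"translation":[0,0,0],"rot":[0,0,0],"hand":0.15}
    - {"translation":[0,0,0],"rot":[0,0,0],"hand":0.15}
    - {"translation":[0,0,0],"rot":[0,0,0],"hand":0.15}
    - {"translation":[0,0,15],"rot":[0,0,0],"hand":0.15}
    - {"translation":[0,0,35],"rot":[0,0,0],"hand":0.15}
    - {"translation":[0,0,60],"rot":[0,0,0],"hand":0.15}
    - {"translation":[0,0,75],"rot":[0,0,0],"hand":0.15}
    - {"translation":[0,0,75],"rot":[0,0,0],"hand":0.15}

```text
time: 5.75
ee_pos: [0.5084, 0.2718, 0.1886]
ee_rot: [-89.9, -0.2, 20.0]
contact_force: [-1.1, 0.0, -0.0]
opening: 0.0492
```

```bash
python3 look.py 4
```

```text
{'time': np.float64(5.9), 'ee_pos': array([0.5075, 0.2711, 0.1861]), 'contact_force': array([ 0.7206, -0.5566, -0.1616]), 'opening': np.float64(0.049)}
```

View pics/look4.png

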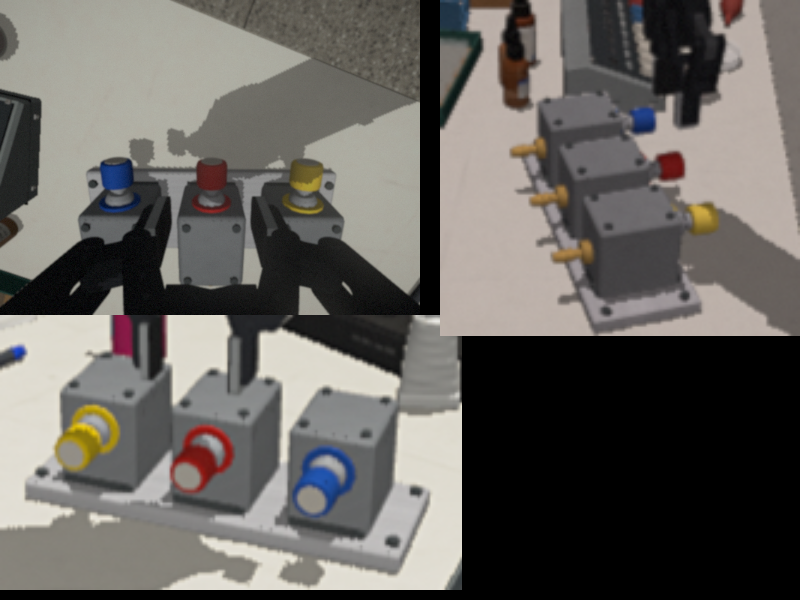

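Red stays home after release. I go 80 mm sideways to blue and down.

>>> servo_tool:
  motion:
    - {"translation":[9,-25,0],"rot":[0,0,0],"hand":0.3}
    - {"translation":[18,-50,0],"rot":[0,0,0],"hand":0.3}
    - {"translation":[27.5,-75,0],"rot":[0,0,0],"hand":0.3}
    - {"translation":[27.5,-75,0],"rot":[0,0,0],"hand":0.3}
    - {"translation":[27.5,-75,-20],"rot":[0,0,0],"hand":0.3}
    - {"translation":[27.5,-75,-40],"rot":[0,0,0],"hand":0.3}
    - {"translation":[27.5,-75,-60],"rot":[0,0,0],"hand":0.3}
    - {"translation":[27.5,-75,-75],"rot":[0,0,0],"hand":0.3}
    - {"translation":[27.5,-75,-75],"rot":[0,0,0],"hand":0.3}

```text
time: 7.02
ee_pos: [0.5348, 0.1964, 0.1104]
ee_rot: [-90.0, 0.2, 20.0]
contact_force: [0.4, -0.5, 0.3]
opening: 0.0556
```

```bash
python3 look.py 5
```

```text
{'time': np.float64(7.175), 'ee_pos': array([0.5359, 0.1968, 0.1125]), 'contact_force': array([ 0.0414, -0.1363, -0.0371]), 'opening': np.float64(0.0556)}
```

View pics/look5.png

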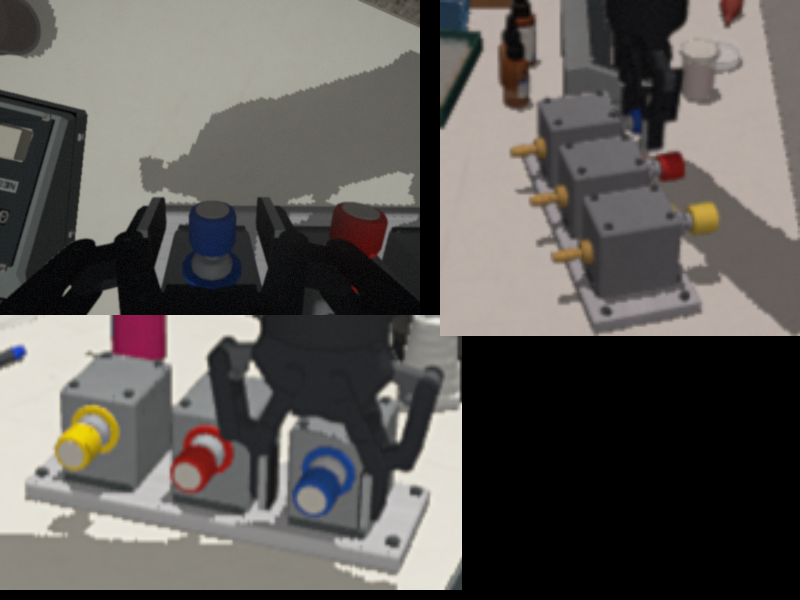

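The fingers are centred on the blue knob (wrist inset (212,228)). I'll close, then pull 37 mm in -x of the grip frame.

>>> servo_tool:
  motion:
    - {"translation":[0,0,0],"rot":[0,0,0],"hand":-1}
    - {"translation":[0,0,0],"rot":[0,0,0],"hand":-1}
    - {"translation":[0,0,0],"rot":[0,0,0],"hand":-1}
    - {"translation":[0,0,0],"rot":[0,0,0],"hand":-1}
    - {"translation":[0,0,0],"rot":[0,0,0],"hand":-1}
    - {"translation":[0,0,0],"rot":[0,0,0],"hand":-1}

```text
time: 7.92
ee_pos: [0.5355, 0.1971, 0.1128]
ee_rot: [-89.9, -0.1, 20.0]
contact_force: [-3.6, 3.1, 5.7]
opening: 0.0246
```

>>> servo_tool:
  motion:
    - {"translation":[-4,-1.5,0],"rot":[0,0,0],"hand":-1}
    - {"translation":[-8,-3,0],"rot":[0,0,0],"hand":-1}
    - {"translation":[-12,-4.4,0],"rot":[0,0,0],"hand":-1}
    - {"translation":[-16,-5.8,0],"rot":[0,0,0],"hand":-1}
    - {"translation":[-20,-7.3,0],"rot":[0,0,0],"hand":-1}
    - {"translation":[-24,-8.7,0],"rot":[0,0,0],"hand":-1}
    - {"translation":[-28,-10.2,0],"rot":[0,0,0],"hand":-1}
    - {"translation":[-31,-11.3,0],"rot":[0,0,0],"hand":-1}
    - {"translation":[-34.5,-12.5,0],"rot":[0,0,0],"hand":-1}
    - {"translation":[-34.5,-12.5,0],"rot":[0,0,0],"hand":-1}
    - {"translation":[-34.5,-12.5,0],"rot":[0,0,0],"hand":-1}

```text
time: 9.3
ee_pos: [0.5014, 0.185, 0.1129]
ee_rot: [-89.9, -0.2, 20.0]
contact_force: [-3.7, 4.9, 5.6]
opening: 0.0243
```

```bash
python3 look.py 6
```

```text
{'time': np.float64(9.45), 'ee_pos': array([0.5014, 0.185 , 0.1129]), 'contact_force': array([-3.8196,  5.8444,  5.2982]), 'opening': np.float64(0.0241)}
```

View pics/look6.png

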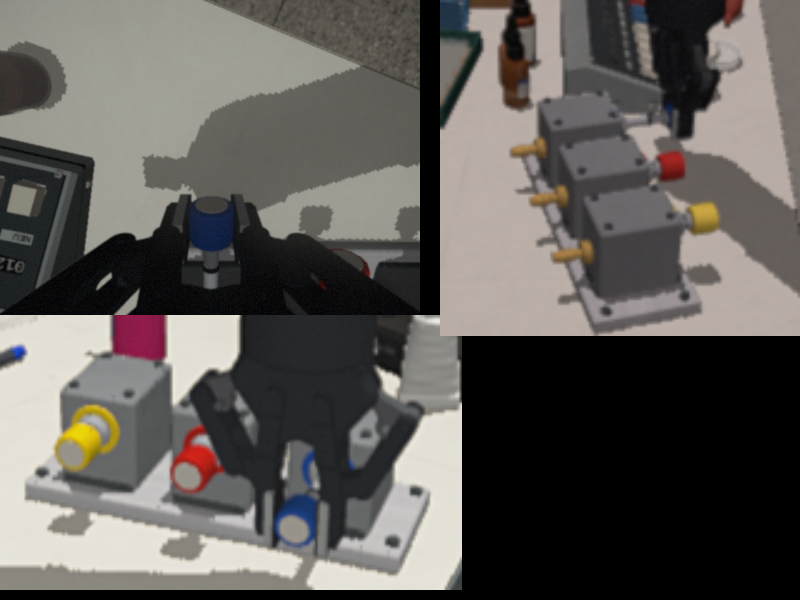

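Blue is out, with the rod showing behind it. I'll release and lift.

>>> servo_tool:
  motion:
    - {"translation":[0,0,0],"rot":[0,0,0],"hand":0.15}
    - {"translation":[0,0,0],"rot":[0,0,0],"hand":0.15}
    - {"translation":[0,0,0],"rot":[0,0,0],"hand":0.15}
    - {"translation":[0,0,0],"rot":[0,0,0],"hand":0.15}
    - {"translation":[0,0,15],"rot":[0,0,0],"hand":0.15}
    - {"translation":[0,0,35],"rot":[0,0,0],"hand":0.15}
    - {"translation":[0,0,60],"rot":[0,0,0],"hand":0.15}
    - {"translation":[0,0,90],"rot":[0,0,0],"hand":0.15}
    - {"translation":[0,0,110],"rot":[0,0,0],"hand":0.15}
    - {"translation":[0,0,110],"rot":[0,0,0],"hand":0.15}
    - {"translation":[0,0,110],"rot":[0,0,0],"hand":0.15}

```text
time: 10.82
ee_pos: [0.5005, 0.1836, 0.2215]
ee_rot: [-90.0, 0.1, 20.0]
contact_force: [0.4, -0.2, -0.5]
opening: 0.0491
```

```bash
python3 look.py 7
```

```text
{'time': np.float64(10.975), 'ee_pos': array([0.5006, 0.1836, 0.2209]), 'contact_force': array([-0.0425,  0.3845,  0.09  ]), 'opening': np.float64(0.0493)}
```

View pics/look7.png

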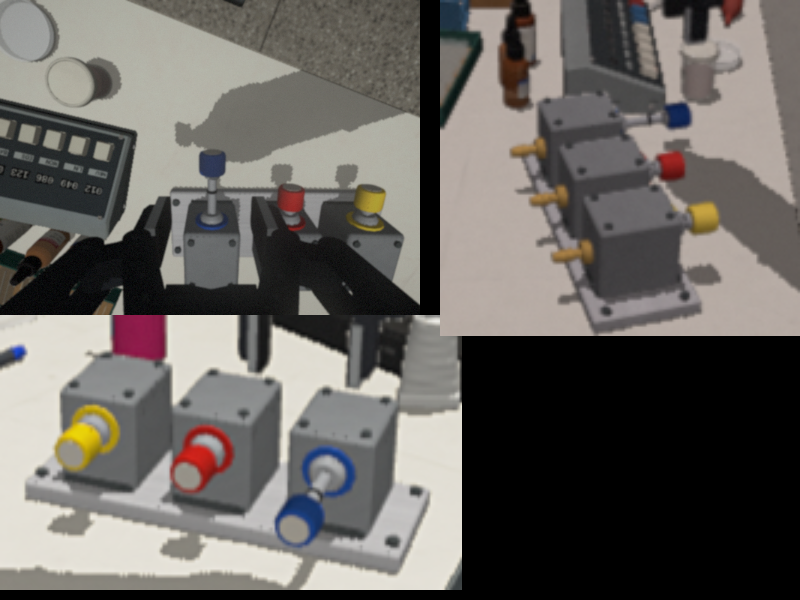

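All three views show blue out, red and yellow home, and the gripper clear above with about 0 N of contact. Handing in.

```bash
python3 -c "
from bench import env
print(env.finish_job())"
```

```text
the job is handed in; nothing more can be done
None
```

I gripped the red knob from above and pushed it home, let go, then pulled the blue knob out to its stop and let go. I handed the job in at about 11 s of the 37 s allowed.

**Last checks:** all three camera views showed red and yellow home and blue out. The gripper was well clear above, with about 0 N of contact force. While the knobs were gripped, the readings I took never passed about 12 N.

**Limits of these checks:** I judged the knob positions from the images and the arm's travel of about 36 mm per knob, because the joint values can't be read directly. No check failed or disagreed beyond about 2 mm in my position estimates. The gripper's reported opening on the knobs was 24 mm, against their 26 mm width, but the grip held both times.

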